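# Reload the paint tray in reverse order

## Robot

A 6-joint arm with a two-finger parallel gripper is mounted at the origin on the work surface. World frame = base frame: x ahead of the robot, y to its left, z up, the work surface at z = 0. Lengths are in mm, angles in degrees, forces in N, time in s.
With the tool pointing down it reaches from about 375 to 900 mm from the base axis. Payload 3.1 kg.
Tool frame: the origin (TCP) lies midway between the tips of the shut fingers; the grasp point (between the pads) lies 19 mm behind it; z points along the fingers, y is the line along which they close (so a half turn about z gives the same grasp; the last joint's range is limited). The gripper opens to 85 mm and grips with 20 to 120 N. Pads are 22 mm wide; open, the fingers measure 114 mm over their backs; the gripper's body (76 mm by 85 mm) begins 54 mm behind the grasp point. The pads swing forward as they close: fully open they stand 13 mm farther back than shut.
Start: joints at [-81.102, 30.224, 82.088, -0, 67.689, -10.227], TCP at [204.794, -590.471, 206.71] pointing down, gripper open.
Joint ranges: [-176.69, 176.69], [-43.24, 126.21], [12.49, 139.97], [-82, 262], [0, 151.66], [-163.58, 163.58]. Speed limits (degrees/s): [159.86, 159.86, 180, 180, 180, 180].

## Interface

Orientations are given as a 3x3 rotation matrix whose columns are the frame's x, y, z axes.
In Python, from station import get_obs, grab_frame, camera_info, sign_off gives the robot as it stands. The module is installed in compiled form; this text tells all that it offers.
- The arm moves only by the tool carry_out, never from a script. Its argument "deltas" is a list of rows, each a list of 4 numbers: the shift along the tool's x, y, z in units of 30 mm (1.0 is 30 mm), then the turn about the tool's z in units of 5 degrees (1.0 is 5 degrees). In form: [[dx, dy, dz, twist], ...]. A call has 1 to 12 rows; each row is the pose to reach, as a shift and turn from the pose commanded when the call began, along the tool's axes at that moment; what a row does not reach only later rows make up. A row lasts 1/8 s, in which the tool goes at most 62.5 mm and 10.7 degrees, less where a joint would pass 70% of its speed; a pose out of reach is approached as far as the arm can. A call with a gripper value outside its range is refused whole. "jaw" is the closure, from 0 (fully open) to 1 (shut), set as the call begins (left out, the last holds). The fingers move at their own pace and stop on an object; the grip force is fixed at half the most. Time passes only in rows, so rows that repeat a pose let the fingers close. It gives the time, the measured TCP pose, the force, the opening and the grip force at its end, in the units of the state.
- get_obs(): the state, without advancing time (a new reading comes with each control period).
- grab_frame(name): name is "scene" or "top" or "wrist"; returns (picture, depth): 420x560x3 uint8, red, green, blue; 420x560 float32, mm along the optical axis (not along the pixel's ray), 0 where there is no reading.
- camera_info(name): a dict with "intrinsics" (3x3 intrinsics, pixels), "world_from_camera" (4x4, takes a point from camera to world coordinates). Camera axes: x right, y down, z forward; pixel columns grow to the right and rows downward; lengths in mm; the calibration is good to about 2 mm. The wrist camera is an equidistant fisheye: a pixel r from the principal point sees the ray r / f radians off the axis. A picture is of the moment at which its call begins: read the wrist's pose just before it. camera_info takes no time and is no camera call; for the wrist camera it gives the pose at the moment of the call.
- sign_off(): hands the job in; it is judged then, once.
The state is a dict: "t": time; "joint_positions": joint angles; "joint_vel": joint speeds; "tau": joint torques, N m; "ee_pos": TCP position; "eef_rot": TCP orientation; "wrist_force": force on the tool from outside, world axes, zero at the start; "wrist_torque": the same for the moment, N m; "opening": finger opening in mm; "grasp_force": force on a finger pad.
Only numpy, scipy, OpenCV 4.12 (cv2) and the standard library are available. Lean on these libraries where they do the work, as an engineer would, in place of code of your own. Each camera call takes 0.05 s, during which the arm holds its last target. There are 200 camera calls.

## Task

Move the four paint pots from the wooden storage rack to the black work tray in reverse order: the pot now at the left end of the rack goes into the pocket at the right end of the tray, and so on along the row, one pot to a pocket. Keep the pots upright and set each one down flat in its pocket rather than dropping it.

Things in the scene. Friction and masses are not known exactly. Their poses are not given: they have to be found in the camera images.
- pot_red: Loose closed paint pot, red screw cap on a clear body with red inside, 56 mm high, about 45 g. Body 32 mm across up to 34 mm, cap 35 mm across from 34 to 56 mm above the origin (centre of underside, z up; round, any yaw). Starts upright in a rack pocket. Grip the cap from above, fingers closing along the rack's x; along the row the caps are only 13 to 29 mm apart.
- pot_yellow: Loose closed paint pot, yellow screw cap on a clear body with yellow inside, 56 mm high, about 45 g. Body 32 mm across up to 34 mm, cap 35 mm across from 34 to 56 mm above the origin (centre of underside, z up; round, any yaw). Starts upright in a rack pocket. Grip the cap from above, fingers closing along the rack's x; along the row the caps are only 13 to 29 mm apart.
- pot_green: Loose closed paint pot, green screw cap on a clear body with green inside, 56 mm high, about 45 g. Body 32 mm across up to 34 mm, cap 35 mm across from 34 to 56 mm above the origin (centre of underside, z up; round, any yaw). Starts upright in a rack pocket. Grip the cap from above, fingers closing along the rack's x; along the row the caps are only 13 to 29 mm apart.
- pot_blue: Loose closed paint pot, blue screw cap on a clear body with blue inside, 56 mm high, about 45 g. Body 32 mm across up to 34 mm, cap 35 mm across from 34 to 56 mm above the origin (centre of underside, z up; round, any yaw). Starts upright in a rack pocket. Grip the cap from above, fingers closing along the rack's x; along the row the caps are only 13 to 29 mm apart.
- storage_rack: Brown wooden rack holding the pots at the start. Fixed. 62 x 230 x 14 mm (x, y, z); origin: centre of the underside, z up, y along its row of four square pockets, x and y within 0.2 rad of the world's. Pocket centres at x = 0, y = -84, -28, 28, 84 mm; pockets 50 x 50 mm inside, floor 4 mm and 6 mm thick walls 14 mm above the origin.
- work_tray: Black and dark grey tray, empty at the start, before or behind the rack. Fixed. 62 x 230 x 14 mm (x, y, z); origin: centre of the underside, z up, y along its row of four square pockets, x and y within 0.2 rad of the world's. Pocket centres at x = 0, y = -84, -28, 28, 84 mm; pockets 50 x 50 mm inside, floor 4 mm and 6 mm thick walls 14 mm above the origin.
- tag_red: Fixed red marker block, 16 x 30 x 12 mm (x, y, z), on the table at the storage rack's edge away from the robot, behind the pocket where the red pot starts: its centre is 39 mm along the rack's +x from the pocket's. It records the starting order. Origin: centre of the underside; yaw as the rack.
- tag_yellow: Fixed yellow marker block, 16 x 30 x 12 mm (x, y, z), on the table at the storage rack's edge away from the robot, behind the pocket where the yellow pot starts: its centre is 39 mm along the rack's +x from the pocket's. It records the starting order. Origin: centre of the underside; yaw as the rack.
- tag_green: Fixed green marker block, 16 x 30 x 12 mm (x, y, z), on the table at the storage rack's edge away from the robot, behind the pocket where the green pot starts: its centre is 39 mm along the rack's +x from the pocket's. It records the starting order. Origin: centre of the underside; yaw as the rack.
- tag_blue: Fixed blue marker block, 16 x 30 x 12 mm (x, y, z), on the table at the storage rack's edge away from the robot, behind the pocket where the blue pot starts: its centre is 39 mm along the rack's +x from the pocket's. It records the starting order. Origin: centre of the underside; yaw as the rack.
Mind the look-alikes: they are no part of the job. Several things look just like the pot_red: the one meant starts farthest to the robot's left. Of the things that look like the pot_blue, take the one that is nearest to the robot's base at the start.

How it is judged (in metres and radians):
At the end, for the whole second after the job is handed in: Each pot stands upright (within 0.12 rad) and at rest (under 0.02 m/s) on the floor of the work-tray pocket that mirrors its starting pocket (rack pocket at y goes to tray pocket at -y), within 14 mm of the pocket centre along each tray axis, its underside within 4 mm of the pocket floor (((y of tag_red in the frame of storage_rack between -0.099 and -0.069 m and y of pot_red in the frame of work_tray between 0.07 and 0.098 m) or (y of tag_red in the frame of storage_rack between -0.043 and -0.013 m and y of pot_red in the frame of work_tray between 0.014 and 0.042 m) or (y of tag_red in the frame of storage_rack between 0.013 and 0.043 m and y of pot_red in the frame of work_tray between -0.042 and -0.014 m) or (y of tag_red in the frame of storage_rack between 0.069 and 0.099 m and y of pot_red in the frame of work_tray between -0.098 and -0.07 m)) and x of pot_red in the frame of work_tray between -0.014 and 0.014 m and z of pot_red in the frame of work_tray between 0 and 0.008 m and angle between each of pot_red, pot_yellow, pot_green, pot_blue's own z axis and vertical below 0.12 rad and linear speed of each of pot_red, pot_yellow, pot_green, pot_blue below 0.02 m/s and ((y of tag_yellow in the frame of storage_rack between -0.099 and -0.069 m and y of pot_yellow in the frame of work_tray between 0.07 and 0.098 m) or (y of tag_yellow in the frame of storage_rack between -0.043 and -0.013 m and y of pot_yellow in the frame of work_tray between 0.014 and 0.042 m) or (y of tag_yellow in the frame of storage_rack between 0.013 and 0.043 m and y of pot_yellow in the frame of work_tray between -0.042 and -0.014 m) or (y of tag_yellow in the frame of storage_rack between 0.069 and 0.099 m and y of pot_yellow in the frame of work_tray between -0.098 and -0.07 m)) and x of pot_yellow in the frame of work_tray between -0.014 and 0.014 m and z of pot_yellow in the frame of work_tray between 0 and 0.008 m and ((y of tag_green in the frame of storage_rack between -0.099 and -0.069 m and y of pot_green in the frame of work_tray between 0.07 and 0.098 m) or (y of tag_green in the frame of storage_rack between -0.043 and -0.013 m and y of pot_green in the frame of work_tray between 0.014 and 0.042 m) or (y of tag_green in the frame of storage_rack between 0.013 and 0.043 m and y of pot_green in the frame of work_tray between -0.042 and -0.014 m) or (y of tag_green in the frame of storage_rack between 0.069 and 0.099 m and y of pot_green in the frame of work_tray between -0.098 and -0.07 m)) and x of pot_green in the frame of work_tray between -0.014 and 0.014 m and z of pot_green in the frame of work_tray between 0 and 0.008 m and ((y of tag_blue in the frame of storage_rack between -0.099 and -0.069 m and y of pot_blue in the frame of work_tray between 0.07 and 0.098 m) or (y of tag_blue in the frame of storage_rack between -0.043 and -0.013 m and y of pot_blue in the frame of work_tray between 0.014 and 0.042 m) or (y of tag_blue in the frame of storage_rack between 0.013 and 0.043 m and y of pot_blue in the frame of work_tray between -0.042 and -0.014 m) or (y of tag_blue in the frame of storage_rack between 0.069 and 0.099 m and y of pot_blue in the frame of work_tray between -0.098 and -0.07 m)) and x of pot_blue in the frame of work_tray between -0.014 and 0.014 m and z of pot_blue in the frame of work_tray between 0 and 0.008 m); the robot touches nothing.
It fails at once if a pot is tipped by more than 0.6 rad (angle between any of pot_red, pot_yellow, pot_green, pot_blue's own z axis and vertical above 0.6 rad).
It fails at once if a pot is dropped or thrown (faster than 0.7 m/s with no finger touching it, a fall of about 25 mm) ((linear speed of pot_red above 0.7 m/s and contact force between pot_red and the fingers below 0.05 N) or (linear speed of pot_yellow above 0.7 m/s and contact force between pot_yellow and the fingers below 0.05 N) or (linear speed of pot_green above 0.7 m/s and contact force between pot_green and the fingers below 0.05 N) or (linear speed of pot_blue above 0.7 m/s and contact force between pot_blue and the fingers below 0.05 N)).
It also fails if it takes over 88 s, if anything falls off the work surface, if the arm or the gripper's body presses on something with over 40 N, if the wrist force passes 120 N, or if a joint passes its speed limit or range.

## Working session

There is one attempt and no reset: what is moved stays moved. The work goes in short steps, Python scripts to look and compute and a tool call to move; the robot and the scene stay as the last step left them, time stands still between calls to the robot, and variables do not carry over. Pictures are saved under pics/ and viewed, at most 14 in all, crops included, and the job is handed in when it is done.

Besides the shell and the picture viewer there is one more tool, called after ">>>" as name(argument=value, ...), one argument or row to a line, values as JSON. carry_out: Moves the arm, as the interface text tells. Its arguments: {"type":"object","properties":{"deltas":{"type":"array","items":{"type":"array","items":{"type":"number"}}},"jaw":{"type":"number"}},"required":["deltas"]}

```bash
mkdir -p pics; cat > h.py <<'E'
import numpy as np, cv2
from station import *
def shot(n,f):
    p,d=grab_frame(n); cv2.imwrite(f'pics/{f}.png',p[:,:,::-1]); np.savez(f'{f}.npz',p=p,d=d); return p,d
def world(n,d,u,v):
    c=camera_info(n);K=np.array(c['intrinsics']);T=np.array(c['world_from_camera'])
    z=np.asarray(d); P=np.stack([(u-K[0,2])/K[0,0]*z,(v-K[1,2])/K[1,1]*z,z,np.ones_like(z)])
    return (T@P.reshape(4,-1))[:3].T
E
python3 - <<'E'
from h import *
shot('top','top0');shot('scene','scene0')
for n in('top','scene','wrist'):print(camera_info(n))
o=get_obs();print(o['t'],o['ee_pos'],o['eef_rot'],o['opening'])
E
```

```text
{'intrinsics': array([[500.23881577,   0.        , 279.57685152],
       [  0.        , 500.23881577, 207.44865962],
       [  0.        ,   0.        ,   1.        ]]), 'world_from_camera': array([[ 3.13476065e-03, -9.97970845e-01,  6.35953298e-02,
         5.37686505e+02],
       [-9.99979285e-01, -2.77084721e-03,  5.80971867e-03,
        -6.60692709e+01],
       [-5.62171691e-03, -6.36122244e-02, -9.97958857e-01,
         7.77777465e+02],
       [ 0.00000000e+00,  0.00000000e+00,  0.00000000e+00,
         1.00000000e+00]])}
{'intrinsics': array([[403.20117733,   0.        , 276.76365393],
       [  0.        , 403.20117733, 204.99081404],
       [  0.        ,   0.        ,   1.        ]]), 'world_from_camera': array([[ 5.89167671e-01,  4.70708129e-01, -6.56746003e-01,
         1.07339446e+03],
       [ 8.07951270e-01, -3.53061582e-01,  4.71765051e-01,
        -4.25012049e+02],
       [-9.80813865e-03, -8.08567484e-01, -5.88321701e-01,
         4.85225664e+02],
       [ 0.00000000e+00,  0.00000000e+00,  0.00000000e+00,
         1.00000000e+00]])}
{'intrinsics': array([[325.1922621 ,   0.        , 281.81657599],
       [  0.        , 325.1922621 , 215.65542092],
       [  0.        ,   0.        ,   1.        ]]), 'world_from_camera': array([[ 3.27435179e-01, -9.10066085e-01, -2.54098259e-01,
         2.68722787e+02],
       [-9.44873110e-01, -3.15658876e-01, -8.70303421e-02,
        -5.68527923e+02],
       [-1.00500814e-03,  2.68587408e-01, -9.63254792e-01,
         3.72731238e+02],
       [ 0.00000000e+00,  0.00000000e+00,  0.00000000e+00,
         1.00000000e+00]])}
0.1 [ 204.69731451 -589.80148355  205.81364162] [[ 9.44798610e-01  3.27651482e-01 -3.05194851e-04]
 [ 3.27651427e-01 -9.44796607e-01  1.97846460e-03]
 [ 3.59899800e-04 -1.96924814e-03 -9.99997996e-01]] 85.18224515475714
```

View pics/top0.png

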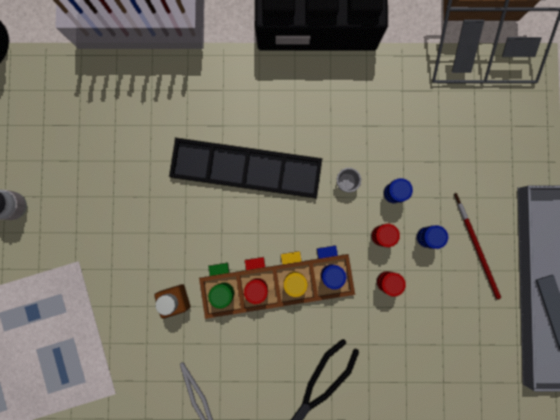

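View pics/scene0.png

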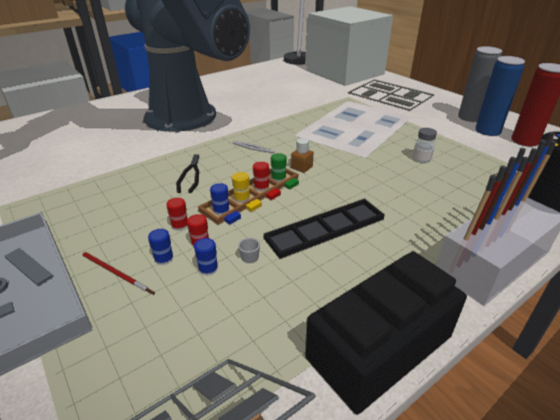

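Top view: reds are at (256,291), (386,236) and (391,284). The one in the rack at (256,291) is farthest left, which is robot +y, so it is the one meant. Blues are at (333,277), (399,190) and (433,237). The one in the rack at (333,277) is nearest the base (lower in the image), so it is the one meant. Rack order from the left is green, red, yellow, blue, matching the tags.

```bash
cat > meas.py <<'E'
from h import *
def caps(p,d):
    v,u=np.mgrid[:420,:560];W=world('top',d.ravel(),u.ravel(),v.ravel()).reshape(420,560,3)
    hsv=cv2.cvtColor(p,cv2.COLOR_RGB2HSV);H,S=hsv[...,0],hsv[...,1]
    out=[]
    for n,m in dict(green=(H>45)&(H<85),red=(H<8)|(H>172),yellow=(H>18)&(H<32),blue=(H>105)&(H<130)).items():
        M=(m&(S>130)&(W[...,2]>48)&(W[...,2]<75)&(d>0)).astype(np.uint8)
        k,l,s,c=cv2.connectedComponentsWithStats(M)
        for i in range(1,k):
            if s[i,4]>120:
                Q=W[l==i]; Q=Q[Q[:,2]>np.median(Q[:,2])-5]
                (cx,cy),r=cv2.minEnclosingCircle(Q[:,:2].astype(np.float32))
                out.append((n,c[i].round(),s[i,4],round(cx,1),round(cy,1),round(r,1),Q.mean(0).round(1)))
    return W,hsv,out
if __name__=='__main__':
    z=np.load('top0.npz');p,d=z['p'],z['d']
    W,hsv,o=caps(p,d)
    for x in o:print(*x)
    v,u=np.mgrid[:420,:560]
    box=(u>160)&(u<332)&(v>130)&(v<205)
    M=box&(hsv[...,2]<75)&(W[...,2]>-5)&(W[...,2]<25)
    r=cv2.minAreaRect(W[M][:,:2].astype(np.float32));print('tray',r,np.percentile(W[M][:,2],[5,50,95]))
    M=(u>192)&(u<360)&(v>250)&(v<325)&(hsv[...,0]<18)&(hsv[...,1]>80)&(W[...,2]>7)&(W[...,2]<22)
    M=M&(cv2.erode(M.astype(np.uint8),np.ones((2,2)))>0)
    r=cv2.minAreaRect(W[M][:,:2].astype(np.float32));print('rack',r,np.percentile(W[M][:,2],[5,50,95]))
    c=p[120:330,150:460];cv2.imwrite('pics/crop0.png',cv2.resize(c[:,:,::-1],None,fx=2.5,fy=2.5,interpolation=cv2.INTER_CUBIC))
E
python3 meas.py
```

```text
green [220. 296.] 470 457.0 22.4 17.1 [457.3  22.2  62. ]
red [387. 235.] 467 544.4 -217.2 17.4 [ 544.3 -216.7   58.1]
red [393. 284.] 481 474.6 -224.5 17.4 [ 474.4 -224.    58. ]
red [255. 291.] 478 463.4 -28.0 17.3 [463.6 -27.9  61.9]
yellow [295. 284.] 475 473.8 -84.1 17.3 [473.8 -84.1  62.1]
blue [400. 190.] 439 609.8 -236.2 17.0 [ 609.6 -235.5   58.1]
blue [435. 237.] 455 542.4 -285.7 16.9 [ 542.4 -285.2   58.1]
blue [333. 277.] 453 484.8 -138.6 16.9 [ 484.9 -138.8   62. ]
tray ((646.7062377929688, -8.198371887207031), (229.20687866210938, 64.71607208251953), 81.93683624267578) [ 3.54677833  6.49902181 16.92173458]
rack ((474.505126953125, -56.698768615722656), (76.63154602050781, 228.35552978515625), 9.310153007507324) [12.45511792 15.43975415 17.68992186]
```

View pics/crop0.png

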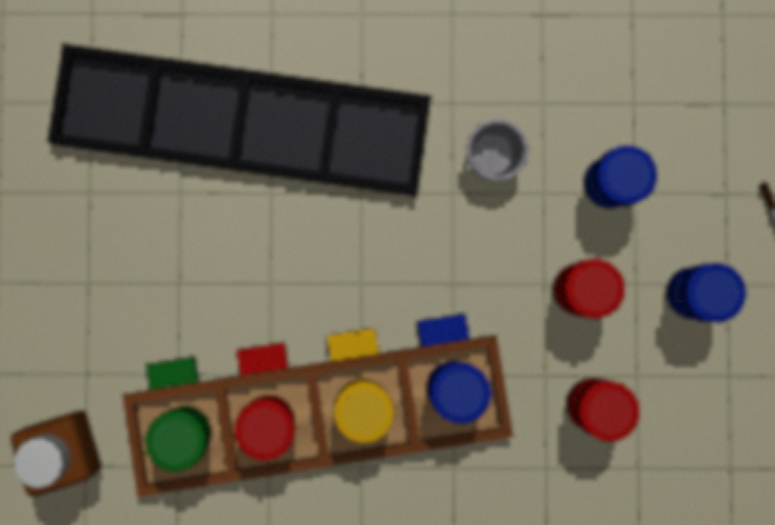

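Crop confirms it: the four pots in the rack at crop (178,438) green, (265,428) red, (363,412) yellow and (459,392) blue, each with its matching tag behind it. The look-alikes stand outside the rack. Next I refine the tray pose from rim height and work out the moves.

```bash
cat > go.py <<'E'
from h import *
import sys
def plan(x,y,z,yaw):   # yaw: world angle (deg) of tool y
    o=get_obs();R=np.array(o['eef_rot']);p=np.array(o['ee_pos'])
    d=R.T@(np.array([x,y,z])-p)/30
    cur=np.degrees(np.arctan2(R[1,1],R[0,1])); t=-((yaw-cur+180)%360-180)/5
    print('from',p.round(1),round(cur,2),'delta',d.round(3),'twist',round(t,3),'t',o['t'])
if __name__=='__main__': plan(*map(float,sys.argv[1:5]))
E
python3 - <<'E'
from meas import *
z=np.load('top0.npz');p,d=z['p'],z['d'];W,hsv,_=caps(p,d)
v,u=np.mgrid[:420,:560]
M=(u>160)&(u<332)&(v>130)&(v<205)&(hsv[...,2]<75)&(W[...,2]>13)&(W[...,2]<20)
M=cv2.morphologyEx(M.astype(np.uint8),cv2.MORPH_OPEN,np.ones((2,2)))>0
c,s,a=cv2.minAreaRect(W[M][:,:2].astype(np.float32));print(c,s,a)
if s[0]<s[1]: a+=90
a=np.radians(a);print('y dir',np.cos(a),np.sin(a))
for y in(-84,-28,28,84):print(y,np.array(c)+y*np.array([np.cos(a),np.sin(a)])*np.sign(np.sin(a)))
from go import plan
plan(457,22,140,9.3)
E
```

```text
(612.2111206054688, -5.614463806152344) (229.86685180664062, 131.47610473632812) 82.28821563720703
y dir 0.1341900039750675 0.9909556210210281
-84 [600.93916027 -88.85473597]
-28 [608.45380049 -33.36122119]
28 [615.96844072  22.13229358]
84 [623.48308094  77.62580836]
from [ 204.7 -589.8  205.8] -70.87 delta [ 14.627 -16.508   2.232] twist -16.035 t 0.1
```

>>> carry_out(
  deltas=[
    [1.2,-1.4,0.2,-1.3],
    [2.4,-2.8,0.4,-2.7],
    [3.7,-4.1,0.6,-4],
    [4.9,-5.5,0.7,-5.3],
    [6.1,-6.9,0.9,-6.7],
    [7.3,-8.3,1.1,-8],
    [8.5,-9.6,1.3,-9.4],
    [9.8,-11,1.5,-10.7],
    [11,-12.4,1.7,-12],
    [12.2,-13.8,1.9,-13.4],
    [13.4,-15.1,2,-14.7],
    [14.63,-16.51,2.23,-16.03],
  ],
  jaw=0,
)

```text
t: 1.6
ee_pos: [458.0, 22.9, 139.7]
eef_rot: [[-0.165, 0.986, 0.001], [0.986, 0.165, -0.0], [-0.0, 0.001, -1.0]]
wrist_force: [1.1, -0.4, -0.1]
opening: 85.6
grasp_force: 0.0
```

```bash
python3 - <<'E'
from meas import *
z=np.load('top0.npz');p,d=z['p'],z['d'];W,hsv,_=caps(p,d)
v,u=np.mgrid[:420,:560]
M=((u>160)&(u<332)&(v>130)&(v<205)&(hsv[...,2]<75)&(W[...,2]>12)&(W[...,2]<20)).astype(np.uint8)
k,l,s,c=cv2.connectedComponentsWithStats(M);i=1+np.argmax(s[1:,4])
c,s,a=cv2.minAreaRect(W[l==i][:,:2].astype(np.float32));print(c,s,a)
if s[0]<s[1]: a+=90
a=np.radians(a)
for y in(-84,-28,28,84):print(y,np.array(c)+y*np.array([np.cos(a),np.sin(a)])*np.sign(np.sin(a)))
from go import plan
plan(457,22,28,9.3)
E
```

```text
(648.0465087890625, -8.38824462890625) (229.20687866210938, 62.00869369506836) 81.93683624267578
-84 [636.26427373 -91.55782403]
-28 [644.1190971  -36.11143776]
28 [651.97392048  19.3349485 ]
84 [659.82874385  74.78133477]
from [458.   22.9 139.7] 9.49 delta [-0.022 -0.041  3.724] twist 0.037 t 1.6
```

>>> carry_out(
  deltas=[
    [0,0,0.8,0],
    [0,-0.04,1.8,0],
    [0,-0.04,2.8,0],
    [-0.02,-0.04,3.4,0],
    [-0.02,-0.04,3.72,0],
    [-0.02,-0.04,3.72,0],
  ],
)

```text
t: 2.35
ee_pos: [455.8, 20.5, 27.8]
eef_rot: [[-0.161, 0.987, -0.001], [0.987, 0.161, 0.0], [0.0, -0.001, -1.0]]
wrist_force: [0.5, 0.0, -0.2]
opening: 85.2
grasp_force: 0.0
```

>>> carry_out(
  deltas=[
    [0,0,0,0],
    [0,0,0,0],
    [0,0,0,0],
    [0,0,0,0],
    [0,0,0,0],
    [0,0,0,0],
  ],
  jaw=1,
)

```text
t: 3.1
ee_pos: [456.7, 20.4, 29.2]
eef_rot: [[-0.161, 0.987, 0.002], [0.987, 0.161, -0.0], [-0.001, 0.002, -1.0]]
wrist_force: [0.2, 0.6, 6.5]
opening: 31.9
grasp_force: 58.9
```

>>> carry_out(
  deltas=[
    [0,0,-0.3,0],
    [0,0,-0.8,0],
    [0,0,-1.4,0],
    [0,0,-2.1,0],
    [0,0,-2.8,0],
    [0,0,-3.2,0],
    [0,0,-3.2,0],
  ],
)

```text
t: 3.98
ee_pos: [456.6, 20.4, 125.0]
eef_rot: [[-0.161, 0.987, 0.002], [0.987, 0.161, -0.0], [-0.001, 0.002, -1.0]]
wrist_force: [0.6, -0.6, -0.4]
opening: 31.6
grasp_force: 59.4
```

```bash
python3 - <<'E'
from h import *
from go import plan
p,d=shot('scene','s1')
cv2.imwrite('pics/s1c.png',cv2.resize(p[90:230,200:340,::-1],None,fx=4,fy=4,interpolation=cv2.INTER_CUBIC))
plan(636.3,-91.6,125,-8.06)
E
```

```text
from [456.   20.5 124.4] 9.27 delta [-4.657  5.327 -0.017] twist 3.467 t 4.025
```

View pics/s1c.png

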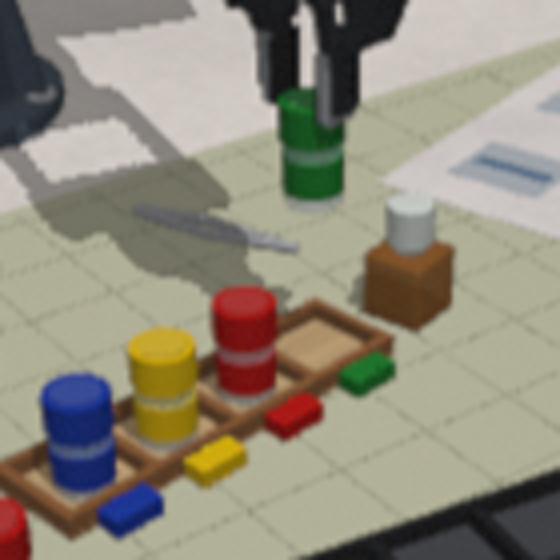

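The green pot hangs upright between the fingers by its cap at crop (312,150), and its rack pocket at (320,345) is empty. I'll carry it to the tray's right-end pocket.

>>> carry_out(
  deltas=[
    [-0.3,0.35,0,0.2],
    [-1,1.2,0,0.8],
    [-1.9,2.2,0,1.5],
    [-2.9,3.3,0,2.2],
    [-3.8,4.3,0,2.8],
    [-4.4,5.0,0,3.3],
    [-4.66,5.32,0,3.47],
    [-4.66,5.32,0,3.47],
    [-4.66,5.32,0,3.47],
  ],
)

```text
t: 5.15
ee_pos: [634.7, -90.9, 123.7]
eef_rot: [[0.14, 0.99, -0.002], [0.99, -0.14, 0.001], [0.001, -0.002, -1.0]]
wrist_force: [-0.4, -0.4, -0.2]
opening: 31.8
grasp_force: 59.5
```

```bash
python3 go.py 636.3 -91.6 30 -8.06
```

```text
from [634.7 -90.9 123.7] -8.04 delta [-0.017  0.062  3.122] twist 0.005 t 5.15
```

>>> carry_out(
  deltas=[
    [0,0.05,0.4,0],
    [0,0.05,1.1,0],
    [0,0.05,1.8,0],
    [0,0.05,2.4,0],
    [0,0.05,2.8,0],
    [0,0.05,3.0,0],
    [0,0.05,3.08,0],
    [0,0.05,3.14,0],
    [0,0.05,3.17,0],
    [0,0.05,3.17,0],
  ],
)

```text
t: 6.4
ee_pos: [637.8, -92.0, 29.4]
eef_rot: [[0.14, 0.99, 0.001], [0.99, -0.14, -0.0], [-0.0, 0.001, -1.0]]
wrist_force: [0.1, -0.0, -0.6]
opening: 31.4
grasp_force: 59.5
```

>>> carry_out(
  deltas=[
    [0,0,0.03,0],
    [0,0,0.05,0],
    [0,0,0.05,0],
  ],
)

```text
t: 6.78
ee_pos: [638.0, -92.1, 29.2]
eef_rot: [[0.14, 0.99, 0.001], [0.99, -0.14, -0.0], [-0.0, 0.001, -1.0]]
wrist_force: [-1.3, 0.1, 7.0]
opening: 31.7
grasp_force: 60.4
```

>>> carry_out(
  deltas=[
    [0,0,0,0],
    [0,0,0,0],
    [0,0,0,0],
    [0,0,0,0],
    [0,0,-0.8,0],
    [0,0,-1.8,0],
    [0,0,-2.8,0],
    [0,0,-3.3,0],
    [0,0,-3.3,0],
  ],
  jaw=0,
)

```text
t: 7.9
ee_pos: [638.3, -92.1, 127.5]
eef_rot: [[0.14, 0.99, 0.002], [0.99, -0.14, -0.001], [-0.0, 0.002, -1.0]]
wrist_force: [0.3, 0.4, -1.0]
opening: 85.4
grasp_force: 0.0
```

```bash
python3 go.py 463.4 -28 125 9.3
```

```text
from [638.3 -92.1 127.5] -8.07 delta [ 1.298 -6.072  0.071] twist -3.474 t 7.9
```

>>> carry_out(
  deltas=[
    [0.1,-0.5,0,-0.3],
    [0.4,-1.8,0,-1],
    [0.7,-3.3,0.07,-1.9],
    [1.0,-4.8,0.07,-2.8],
    [1.2,-5.7,0.07,-3.3],
    [1.3,-6.07,0.07,-3.47],
    [1.3,-6.07,0.07,-3.47],
    [1.3,-6.07,0.07,-3.47],
  ],
)

```text
t: 8.9
ee_pos: [464.6, -28.4, 124.4]
eef_rot: [[-0.161, 0.987, 0.002], [0.987, 0.161, -0.001], [-0.001, 0.002, -1.0]]
wrist_force: [-0.7, -0.0, -1.3]
opening: 85.6
grasp_force: 0.0
```

```bash
python3 - <<'E'
from go import plan
plan(463.4,-28,28,9.3)
from meas import *
W,h,o=caps(*shot('top','top1'))
for x in o:print(*x)
E
```

```text
from [464.6 -28.4 124.4] 9.25 delta [ 0.023 -0.042  3.215] twist -0.011 t 8.9
green [299. 169.] 456 638.9 -89.8 17.1 [638.8 -89.7  62. ]
red [387. 235.] 465 544.4 -217.2 17.4 [ 544.2 -216.6   57.9]
red [393. 284.] 480 474.4 -224.4 17.2 [ 474.5 -224.    57.9]
yellow [295. 284.] 477 473.5 -84.1 17.3 [473.8 -84.1  62. ]
blue [400. 190.] 437 609.9 -236.1 16.9 [ 609.5 -235.4   58. ]
blue [435. 237.] 453 542.5 -285.8 17.1 [ 542.3 -285.2   57.9]
blue [333. 277.] 448 484.5 -138.7 17.1 [ 484.9 -138.7   62. ]
```

Green stands at (639,-90), 3 mm from its pocket centre and at the right height. Red is next.

>>> carry_out(
  deltas=[
    [0,0,0.6,0],
    [0,-0.04,1.6,0],
    [0.02,-0.04,2.5,0],
    [0.02,-0.04,3.0,0],
    [0.02,-0.04,3.2,0],
    [0.02,-0.04,3.2,0],
  ],
)

```text
t: 9.7
ee_pos: [462.1, -27.6, 28.3]
eef_rot: [[-0.161, 0.987, 0.0], [0.987, 0.161, -0.0], [-0.0, 0.0, -1.0]]
wrist_force: [0.6, -0.3, -0.2]
opening: 85.8
grasp_force: 0.0
```

>>> carry_out(
  deltas=[
    [0,0,0,0],
    [0,0,0,0],
    [0,0,0,0],
    [0,0,0,0],
    [0,0,0,0],
    [0,0,-0.3,0],
    [0,0,-0.8,0],
    [0,0,-1.6,0],
    [0,0,-2.4,0],
    [0,0,-3.0,0],
    [0,0,-3.2,0],
    [0,0,-3.2,0],
  ],
  jaw=1,
)

```text
t: 11.2
ee_pos: [461.5, -27.3, 124.8]
eef_rot: [[-0.161, 0.987, 0.001], [0.987, 0.161, -0.0], [-0.0, 0.001, -1.0]]
wrist_force: [0.2, -0.2, -1.1]
opening: 31.4
grasp_force: 59.5
```

```bash
python3 go.py 644.1 -36.1 125 -8.06
```

```text
from [461.5 -27.3 124.8] 9.27 delta [-1.269e+00  5.959e+00 -3.000e-03] twist 3.467 t 11.2
```

>>> carry_out(
  deltas=[
    [-0.1,0.4,0,0.2],
    [-0.3,1.4,0,0.8],
    [-0.6,2.6,0,1.5],
    [-0.8,3.8,0,2.2],
    [-1.05,4.9,0,2.9],
    [-1.2,5.6,0,3.3],
    [-1.27,5.93,0,3.47],
    [-1.27,5.93,0,3.47],
    [-1.27,5.93,0,3.47],
  ],
)

```text
t: 12.32
ee_pos: [642.0, -36.1, 124.0]
eef_rot: [[0.14, 0.99, -0.002], [0.99, -0.14, 0.0], [0.0, -0.002, -1.0]]
wrist_force: [0.3, -0.2, -0.7]
opening: 31.1
grasp_force: 59.5
```

```bash
python3 go.py 644.1 -36.1 29.5 -8.06
```

```text
from [642.  -36.1 124. ] -8.07 delta [0.008 0.076 3.149] twist -0.001 t 12.325
```

>>> carry_out(
  deltas=[
    [0,0.02,0.4,0],
    [0,0.03,1.1,0],
    [0,0.03,1.8,0],
    [0,0.03,2.4,0],
    [0,0.03,2.8,0],
    [0,0.03,3.0,0],
    [0,0.03,3.1,0],
    [0,0.03,3.16,0],
    [0,0.03,3.19,0],
    [0,0.03,3.21,0],
    [0,0.03,3.21,0],
  ],
)

```text
t: 13.7
ee_pos: [644.6, -36.5, 29.5]
eef_rot: [[0.14, 0.99, 0.001], [0.99, -0.14, -0.0], [-0.0, 0.001, -1.0]]
wrist_force: [-1.1, -0.2, 5.7]
opening: 31.6
grasp_force: 60.2
```

Contact at about 6 N, so I release and retreat.

>>> carry_out(
  deltas=[
    [0,0,0,0],
    [0,0,0,0],
    [0,0,0,0],
    [0,0,0,0],
    [0,0,-0.8,0],
    [0,0,-1.8,0],
    [0,0,-2.8,0],
    [0,0,-3.2,0],
    [0,0,-3.2,0],
  ],
  jaw=0,
)

```text
t: 14.82
ee_pos: [644.5, -36.5, 124.8]
eef_rot: [[0.14, 0.99, 0.001], [0.99, -0.14, -0.0], [-0.0, 0.001, -1.0]]
wrist_force: [0.2, -0.2, -0.6]
opening: 85.0
grasp_force: 0.0
```

```bash
python3 go.py 473.6 -84.1 125 9.3
```

```text
from [644.5 -36.5 124.8] -8.07 delta [-2.372 -5.419 -0.016] twist -3.475 t 14.825
```

>>> carry_out(
  deltas=[
    [-0.2,-0.5,0,-0.3],
    [-0.7,-1.6,0,-1],
    [-1.3,-3.0,0,-1.9],
    [-1.9,-4.3,0,-2.8],
    [-2.25,-5.1,0,-3.3],
    [-2.37,-5.42,0,-3.47],
    [-2.37,-5.42,0,-3.47],
    [-2.37,-5.42,0,-3.47],
  ],
)

```text
t: 15.82
ee_pos: [474.5, -84.1, 124.1]
eef_rot: [[-0.161, 0.987, 0.001], [0.987, 0.161, -0.0], [-0.001, 0.001, -1.0]]
wrist_force: [-0.7, -0.9, 0.3]
opening: 85.5
grasp_force: 0.0
```

```bash
python3 - <<'E'
from go import plan
plan(473.6,-84.1,28,9.3)
from meas import *
W,h,o=caps(*shot('top','top2'))
for x in o:print(*x)
E
```

```text
from [474.5 -84.1 124.1] 9.27 delta [ 0.007 -0.034  3.203] twist -0.005 t 15.825
green [299. 169.] 458 638.9 -90.1 17.3 [638.7 -89.7  62.1]
red [263. 165.] 469 645.9 -37.2 17.4 [645.4 -37.3  61.9]
red [387. 235.] 467 544.5 -217.0 17.4 [ 544.3 -216.6   58. ]
red [393. 284.] 481 474.6 -224.4 17.3 [ 474.6 -223.9   58. ]
blue [400. 190.] 436 609.8 -235.9 16.8 [ 609.7 -235.5   58.1]
blue [435. 237.] 454 542.4 -285.5 17.0 [ 542.3 -285.2   58. ]
blue [335. 275.] 340 485.2 -139.6 17.0 [ 487.5 -141.3   62. ]
```

Red is within 2 mm of its pocket centre. Yellow is next.

>>> carry_out(
  deltas=[
    [0,0,0.6,0],
    [0,-0.02,1.6,0],
    [0,-0.02,2.5,0],
    [0,-0.02,3.0,0],
    [0,-0.02,3.2,0],
    [0,-0.02,3.2,0],
  ],
)

```text
t: 16.62
ee_pos: [473.0, -84.1, 28.2]
eef_rot: [[-0.161, 0.987, 0.0], [0.987, 0.161, -0.0], [-0.0, 0.0, -1.0]]
wrist_force: [-0.5, 0.5, 0.5]
opening: 85.0
grasp_force: 0.0
```

>>> carry_out(
  deltas=[
    [0,0,0,0],
    [0,0,0,0],
    [0,0,0,0],
    [0,0,0,0],
    [0,0,0,0],
    [0,0,-0.3,0],
    [0,0,-0.8,0],
    [0,0,-1.6,0],
    [0,0,-2.4,0],
    [0,0,-3.0,0],
    [0,0,-3.2,0],
    [0,0,-3.2,0],
  ],
  jaw=1,
)

```text
t: 18.12
ee_pos: [472.7, -84.1, 124.8]
eef_rot: [[-0.161, 0.987, 0.001], [0.987, 0.161, -0.0], [-0.001, 0.001, -1.0]]
wrist_force: [0.4, -0.3, -1.6]
opening: 31.5
grasp_force: 59.5
```

```bash
python3 go.py 652 19.3 125 -8.06
```

```text
from [472.7 -84.1 124.8] 9.28 delta [ 2.438e+00  6.455e+00 -4.000e-03] twist 3.468 t 18.125
```

>>> carry_out(
  deltas=[
    [0.15,0.4,0,0.2],
    [0.55,1.4,0,0.8],
    [1.0,2.7,0,1.5],
    [1.5,4.0,0,2.2],
    [2.0,5.3,0,2.9],
    [2.3,6.1,0,3.3],
    [2.44,6.43,0,3.47],
    [2.44,6.43,0,3.47],
    [2.44,6.43,0,3.47],
  ],
)

```text
t: 19.25
ee_pos: [649.7, 18.8, 123.7]
eef_rot: [[0.141, 0.99, -0.002], [0.99, -0.141, 0.0], [-0.0, -0.002, -1.0]]
wrist_force: [-0.0, -0.5, -0.1]
opening: 31.7
grasp_force: 59.6
```

>>> carry_out(
  deltas=[
    [0,0,0.4,0],
    [0,0,1.1,0],
    [0,0,1.8,0],
    [0,0,2.4,0],
    [0,0,2.8,0],
    [0,0,3.0,0],
    [0,0,3.1,0],
    [0,0,3.16,0],
    [0,0,3.19,0],
    [0,0,3.21,0],
    [0,0,3.21,0],
  ],
)

```text
t: 20.62
ee_pos: [651.6, 19.3, 29.2]
eef_rot: [[0.14, 0.99, 0.001], [0.99, -0.14, -0.0], [0.0, 0.001, -1.0]]
wrist_force: [-1.5, -0.7, 5.0]
opening: 31.6
grasp_force: 60.2
```

>>> carry_out(
  deltas=[
    [0,0,0,0],
    [0,0,0,0],
    [0,0,0,0],
    [0,0,0,0],
    [0,0,-0.8,0],
    [0,0,-1.8,0],
    [0,0,-2.8,0],
    [0,0,-3.2,0],
    [0,0,-3.2,0],
  ],
  jaw=0,
)

```text
t: 21.75
ee_pos: [651.5, 19.2, 124.5]
eef_rot: [[0.14, 0.99, 0.001], [0.99, -0.14, -0.0], [0.0, 0.001, -1.0]]
wrist_force: [0.2, 0.2, -0.6]
opening: 85.4
grasp_force: 0.0
```

```bash
python3 go.py 484.8 -138.6 125 9.3
```

```text
from [651.5  19.2 124.5] -8.08 delta [-5.989 -4.764 -0.025] twist -3.475 t 21.75
```

>>> carry_out(
  deltas=[
    [-0.5,-0.4,0,-0.3],
    [-1.7,-1.35,0,-1],
    [-3.1,-2.5,0,-1.8],
    [-4.5,-3.6,0,-2.6],
    [-5.5,-4.4,0,-3.2],
    [-5.99,-4.78,0,-3.47],
    [-5.99,-4.78,0,-3.47],
    [-5.99,-4.78,0,-3.47],
  ],
)

```text
t: 22.75
ee_pos: [484.2, -138.1, 123.3]
eef_rot: [[-0.161, 0.987, -0.001], [0.987, 0.161, 0.001], [0.001, -0.0, -1.0]]
wrist_force: [-0.1, -0.6, -0.3]
opening: 85.5
grasp_force: 0.0
```

```bash
python3 - <<'E'
from go import plan
plan(484.8,-138.6,28,9.3)
from meas import *
W,h,o=caps(*shot('top','top3'))
for x in o:print(*x)
E
```

```text
from [ 484.2 -138.1  123.3] 9.26 delta [-0.023  0.02   3.177] twist -0.009 t 22.75
green [299. 169.] 455 638.8 -89.8 17.2 [638.7 -89.7  62. ]
red [263. 165.] 462 645.7 -37.2 17.3 [645.5 -37.3  62. ]
red [387. 235.] 468 544.3 -216.9 17.5 [ 544.2 -216.6   58. ]
yellow [224. 160.] 466 652.0 18.9 17.4 [651.7  18.6  62. ]
blue [400. 190.] 438 609.6 -236.0 16.9 [ 609.6 -235.5   58.1]
blue [435. 237.] 453 542.0 -285.9 17.0 [ 542.4 -285.3   58. ]
```

Yellow is well placed. Blue is last, the one in the rack.

>>> carry_out(
  deltas=[
    [0,0,0.6,0],
    [0,0,1.6,0],
    [0,0,2.5,0],
    [0,0,3.0,0],
    [0,0,3.17,0],
    [0,0,3.17,0],
  ],
)

```text
t: 23.55
ee_pos: [484.3, -138.4, 28.9]
eef_rot: [[-0.162, 0.987, 0.0], [0.987, 0.162, -0.0], [-0.0, 0.0, -1.0]]
wrist_force: [-0.8, 0.7, 0.4]
opening: 85.3
grasp_force: 0.0
```

>>> carry_out(
  deltas=[
    [0,0,0,0],
    [0,0,0,0],
    [0,0,0,0],
    [0,0,0,0],
    [0,0,0,0],
    [0,0,-0.3,0],
    [0,0,-0.8,0],
    [0,0,-1.6,0],
    [0,0,-2.4,0],
    [0,0,-3.0,0],
    [0,0,-3.2,0],
    [0,0,-3.2,0],
  ],
  jaw=1,
)

```text
t: 25.05
ee_pos: [484.0, -138.5, 125.4]
eef_rot: [[-0.161, 0.987, 0.001], [0.987, 0.161, -0.0], [-0.001, 0.001, -1.0]]
wrist_force: [0.1, 0.3, -1.1]
opening: 31.2
grasp_force: 59.5
```

```bash
python3 go.py 659.8 74.8 125 -8.06
```

```text
from [ 484.  -138.5  125.4] 9.28 delta [6.074 6.929 0.014] twist 3.467 t 25.05
```

>>> carry_out(
  deltas=[
    [0.3,0.4,0,0.2],
    [1.1,1.3,0,0.7],
    [2.2,2.5,0,1.3],
    [3.3,3.8,0,1.9],
    [4.4,5.0,0,2.5],
    [5.3,6.0,0,3.0],
    [5.8,6.6,0,3.3],
    [6.07,6.92,0,3.47],
    [6.07,6.92,0,3.47],
    [6.07,6.92,0,3.47],
  ],
)

```text
t: 26.3
ee_pos: [658.5, 73.8, 124.4]
eef_rot: [[0.141, 0.99, -0.002], [0.99, -0.141, -0.0], [-0.0, -0.002, -1.0]]
wrist_force: [-0.4, -0.7, -0.0]
opening: 31.5
grasp_force: 59.5
```

>>> carry_out(
  deltas=[
    [0,0,0.4,0],
    [0,0,1.1,0],
    [0,0,1.8,0],
    [0,0,2.4,0],
    [0,0,2.8,0],
    [0,0,3.0,0],
    [0,0,3.1,0],
    [0,0,3.16,0],
    [0,0,3.19,0],
    [0,0,3.21,0],
    [0,0,3.21,0],
  ],
)

```text
t: 27.68
ee_pos: [660.0, 74.7, 29.8]
eef_rot: [[0.14, 0.99, 0.001], [0.99, -0.14, -0.0], [0.0, 0.001, -1.0]]
wrist_force: [-1.5, 0.0, 4.8]
opening: 31.4
grasp_force: 60.2
```

Contact at about 5 N. I release, retreat high, and back away toward the robot to clear the view.

>>> carry_out(
  deltas=[
    [0,0,0,0],
    [0,0,0,0],
    [0,0,0,0],
    [0,0,0,0],
    [0,0,-0.8,0],
    [0,0,-1.8,0],
    [0,0,-2.8,0],
    [0,-1,-3.2,0],
    [0,-2.5,-3.2,0],
    [0,-4,-3.2,0],
    [0,-5,-3.2,0],
    [0,-5,-3.2,0],
  ],
  jaw=0,
)

```text
t: 29.18
ee_pos: [508.3, 96.2, 124.5]
eef_rot: [[0.14, 0.99, -0.003], [0.99, -0.14, 0.0], [-0.0, -0.003, -1.0]]
wrist_force: [0.8, 0.8, 0.1]
opening: 85.0
grasp_force: 0.0
```

```bash
python3 - <<'E'
from meas import *
p,d=shot('top','top4');W,h,o=caps(p,d)
for x in o:print(*x)
p,d=shot('scene','s4')
cv2.imwrite('pics/s4c.png',cv2.resize(p[140:280,220:420,::-1],None,fx=3,fy=3,interpolation=cv2.INTER_CUBIC))
E
```

```text
green [299. 169.] 452 638.7 -89.8 17.3 [638.6 -89.7  61.9]
red [263. 165.] 468 645.8 -37.2 17.4 [645.4 -37.2  61.9]
red [387. 235.] 471 544.3 -216.9 17.4 [ 544.2 -216.6   58. ]
red [393. 284.] 482 474.5 -224.1 17.3 [ 474.6 -223.9   58. ]
yellow [224. 160.] 466 651.7 18.7 17.3 [651.6  18.5  62. ]
blue [187. 155.] 482 659.9 73.5 17.4 [659.6  73.   61.9]
blue [400. 190.] 440 609.8 -236.1 16.8 [ 609.6 -235.5   58.1]
blue [435. 237.] 454 542.4 -285.8 17.3 [ 542.4 -285.3   58. ]
```

View pics/s4c.png

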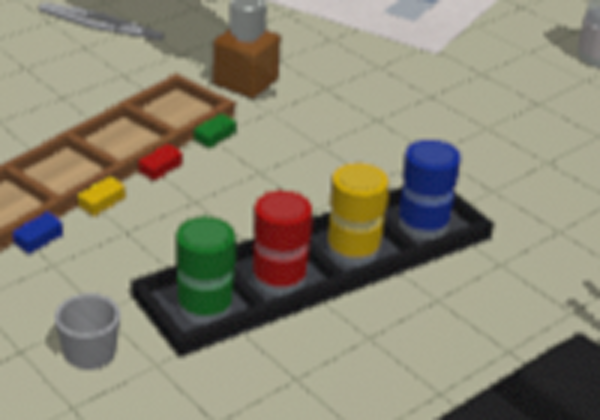

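All four pots stand upright in the tray, in mirrored order: green (205,265), red (282,238), yellow (358,210), blue (430,185). The rack is empty.

```bash
python3 -c "from station import *;print(sign_off())"
```

```text
the job is handed in; nothing more can be done
None
```

The job is handed in at about 29 s: all four pots stand upright in the tray in reverse order, each within about 4 mm of its pocket centre; `sign_off` returned no verdict.

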